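# Pull the clipped reject bottle from the inspection lane

### The job

Three white bottles stand in the low metal inspection lane. Take the one marked as a reject by the metal clip over its cap and stand it upright on the floor of the grey reject bin. Leave the two good bottles standing where they are.

Things in the scene. Friction and masses are not known exactly. Their poses are not given: they have to be found in the camera images.
- reject_center (a point): Reject: white bottle, white screw cap, a dark steel clip with a raised rib across the cap. Body 44 mm in diameter up to 67 mm, cap narrower; 84 mm tall, 95 mm with the clip (no wider than the body); 60 to 130 g. Grasp round the body. Point: on its axis, 42 mm above its underside; z up its axis. Stands in any of the row's three places, on the lane's plate 4 mm above the worktop.
- good_a_center (a point): Good bottle: like the reject but without a clip; 44 mm in diameter, 84 mm tall. Point: on its axis, 42 mm above its underside; z up its axis. The bottles stand about 95 mm apart (86 at least) in the lane, a fixed metal strip 68 x 330 mm with curbs 10 mm high, running along world y within 9 degrees.
- good_b_center (a point): Good bottle: like the reject but without a clip; 44 mm in diameter, 84 mm tall. Point: on its axis, 42 mm above its underside; z up its axis. The bottles stand about 95 mm apart (86 at least) in the lane, a fixed metal strip 68 x 330 mm with curbs 10 mm high, running along world y within 9 degrees.
- bin_floor (a point): Reject bin: fixed grey open tray, 140 x 140 mm outside, 132 x 132 inside, rim 38 mm above the worktop, farther from the robot than the lane. Point: centre of its inner floor, 4 mm above the worktop; x and y along its walls, z up. Left of it a centrifuge 0.3 m tall (lid open, taller) stands on the worktop, its front face near x = 0.48 from y = -0.17 to 0.27.
Things that resemble listed ones, but are neither listed nor needed, are in the scene too. What is shaped like the part that bears good_b_center but purple is not meant.

How it is judged (in metres and radians):
At the end, for the whole second after the job is handed in: The clipped bottle stands in the reject bin: its axis within 48 mm of the bin's centre along each side, its underside on the bin's floor (within 5 mm), within 10 degrees of upright. Both good bottles stand within 20 mm of where they began and within 10 degrees of upright (x of reject_center in the frame of bin_floor between -0.048 and 0.048 m and y of reject_center in the frame of bin_floor between -0.048 and 0.048 m and z of reject_center in the frame of bin_floor between 0.037 and 0.047 m and angle between each of reject_center, good_a_center, good_b_center's own z axis and vertical below 0.17 rad and distance of each of good_a_center, good_b_center from where it was at the start of the episode below 0.02 m); the robot touches nothing.
It fails at once if good bottle a is shifted by more than 30 mm, lifted or tipped over (distance of good_a_center from where it was at the start of the episode above 0.03 m or angle between good_a_center's own z axis and vertical above 0.4 rad).
It fails at once if good bottle b is shifted by more than 30 mm, lifted or tipped over (distance of good_b_center from where it was at the start of the episode above 0.03 m or angle between good_b_center's own z axis and vertical above 0.4 rad).
It also fails if it takes over 38 s, if anything falls off the work surface, if the arm or the gripper's body presses on something with over 40 N, if the wrist force passes 120 N, or if a joint passes its speed limit or range.

### The arm

A 6-joint arm with a two-finger parallel gripper is mounted at the origin on a cart in front of the work surface, level with it; the furniture and walls round the work are solid. World frame = base frame: x ahead of the robot, y to its left, z up, the work surface at z = 0. Lengths are in mm, angles in rad, forces in N, time in s.
With the tool pointing down it reaches from about 300 to 950 mm from the base axis. Payload 3.1 kg.
Tool frame: the origin (TCP) lies midway between the tips of the shut fingers; the grasp point (between the pads) lies 19 mm behind it; z points along the fingers, x is the direction in which the jaws open and shut, and the axes are right-handed (so a half turn about z gives the same grasp; the last joint's range is limited). The gripper opens to 85 mm and grips with 20 to 120 N. Pads are 22 mm wide; open, the fingers measure 114 mm over their backs; the gripper's body (76 mm by 85 mm) begins 54 mm behind the grasp point. The pads swing forward as they close: fully open they stand 13 mm farther back than shut.
Start: joints at [1.067, 0.308, 1.634, -0, 1.2, -0.07], TCP at [262.727, 567.104, 231.272] pointing down, gripper open.
Joint ranges: [-3.06, 3.06], [-0.79, 1.96], [0.05, 2.63], [-1.19, 4.34], [0.05, 2.64], [-2.94, 2.94]. Speed limits (rad/s): [2.79, 2.79, 3.14, 3.14, 3.14, 3.14].

### API

Orientations are given as a unit quaternion [w, x, y, z].
In Python, from workcell import state, capture, camera_model, close_job, boxes_of, cut_out gives the robot as it stands.
- The arm moves only by the tool carry_out, never from a script. Its argument "motion" is a list of rows, each a list of 7 numbers: the closure, from 0 (fully open) to 1 (shut), then the shift along the tool's x, y, z in m, then the turn, a rotation vector about the tool's x, y, z in degrees. A call has 1 to 5 rows; each row shifts and turns the pose as measured when the row begins, along the tool's axes as they then stand; what a row does not reach is not made up. A row lasts 1/12 s, in which the tool goes at most 41.7 mm and 7.16 degrees, less where a joint would pass 70% of its speed; a pose out of reach is approached as far as the arm can. A call with a gripper value outside its range is refused whole. The fingers move at their own pace and stop on an object; "force" is the grip in N (left out, the last holds). Time passes only in rows, so rows that do not move let the fingers close. It gives the time, the measured TCP pose, the force and the opening at its end, in the units of the state.
- state(): the state, without advancing time (a new reading comes with each control period).
- capture(name): name is "scene" or "top" or "wrist"; returns the picture (400x640x3 uint8, red, green, blue); there is no depth.
- camera_model(name): a dict with "mtx" (3x3 intrinsics, pixels), "world_to_cam" (4x4, takes a point from world to camera coordinates). Camera axes: x right, y down, z forward; pixel columns grow to the right and rows downward; lengths in mm; the calibration is good to about 2 mm. A picture is of the moment at which its call begins: read the wrist's pose just before it. camera_model takes no time and is no camera call; for the wrist camera it gives the pose at the moment of the call.
- close_job(): hands the job in, once; it reports no verdict.
Trained networks look in the newest picture that a camera, given by its name, has taken for a name from the list of things; names that differ only in an ending like _2 or _b are one class to them, and where a whole thing is asked for, a point or a joint stands for the part that bears it (a point fixed in the world has none). Each returns a list of dicts, best first, with "confidence" (0 to 1); they miss things now and then, are a little off and sometimes report something else, mostly with a low value. They report only what shows in the picture. A call takes as long as a camera call. They do not tell look-alikes from the thing itself.
- boxes_of(camera, target): "position" ([row, column] in pixels, amid what is visible of it).
- cut_out(camera, target): "region" (400x640 bool, what is visible of it) and "position" ([row, column] in pixels, amid what is visible of it).
The state is a dict: "time_s": time; "q": joint angles; "joint_vel": joint speeds; "joint_torque": joint torques, N m; "ee_pos": TCP position; "ee_rot": TCP orientation; "force": force on the tool from outside, world axes, zero at the start; "moment": the same for the moment, N m; "finger_gap": opening from 0.0 (shut) to 1.0 (fully open).
Only numpy, scipy, OpenCV 4.12 (cv2) and the standard library are available. Lean on these libraries where they do the work, as an engineer would, in place of code of your own. Each camera call takes 0.05 s, during which the arm holds its last target.

## Working session

There is one attempt and no reset: what is moved stays moved. The work goes in short steps, Python scripts to look and compute and a tool call to move; the robot and the scene stay as the last step left them, time stands still between calls to the robot, and variables do not carry over. Pictures are saved under pics/ and viewed, and the job is handed in when it is done.

Besides the shell and the picture viewer there is one more tool, called after "Emit:" as name(argument=value, ...) on one line, values as JSON. carry_out: Moves the arm, as the interface text tells. Its arguments: {"type":"object","properties":{"motion":{"type":"array","items":{"type":"array","items":{"type":"number"}}},"force":{"type":"number"}},"required":["motion"]}

```bash
mkdir -p pics; cat > h.py <<'E'
import numpy as np, cv2
from workcell import state, capture, camera_model, close_job, boxes_of, cut_out
def save(n,img,s=1.0,crop=None):
    if crop: r0,r1,c0,c1=crop; img=img[r0:r1,c0:c1]
    cv2.imwrite('pics/'+n, cv2.resize(img[:,:,::-1],None,fx=s,fy=s,interpolation=cv2.INTER_CUBIC))
def toplane(cm,rc,z):
    K=np.array(cm['mtx']);T=np.array(cm['world_to_cam']);R=T[:3,:3];t=T[:3,3]
    d=R.T@np.linalg.solve(K,[rc[1],rc[0],1.]);o=-R.T@t
    return o+d*(z-o[2])/d[2]
def proj(cm,p):
    K=np.array(cm['mtx']);T=np.array(cm['world_to_cam']);c=K@(T[:3,:3]@np.asarray(p,float)+T[:3,3]);return np.array([c[1]/c[2],c[0]/c[2]])
E
python3 - <<'E'
from h import *
s=state();print(s)
for n in ['scene','top']:
    im=capture(n);save(n+'0.png',im,1.25);np.save(n+'0.npy',im)
    cm=camera_model(n);T=np.array(cm['world_to_cam']);print(n,-T[:3,:3].T@T[:3,3])
    for t in ['reject_center','good_a_center','bin_floor']:
        for d in boxes_of(n,t): print(t,d['position'],d['confidence'],toplane(cm,d['position'],45))
E
```

```text
{'time_s': 0.0, 'q': array([ 1.06733390e+00,  3.09003715e-01,  1.63522599e+00, -2.03598018e-06,
        1.19970261e+00, -6.97251989e-02]), 'joint_vel': array([ 4.57080698e-04,  7.27934662e-05,  1.41521422e-03,  8.69478746e-04,
       -2.61850068e-05,  1.03505591e-03]), 'joint_torque': array([-4.21068944e-04, -4.15253127e+01, -2.76665354e+01,  1.95022068e-05,
        1.01763324e-02,  1.72855351e-05]), 'ee_pos': array([262.29741579, 566.36727698, 230.02910587]), 'ee_rot': array([ 5.60450608e-04,  8.42692791e-01,  5.38393436e-01, -1.02683750e-03]), 'force': array([ 0.02497535, -0.1085458 , -0.22387366]), 'moment': array([-0.04157028, -0.06406668,  0.01042847]), 'finger_gap': 1.001469065076081}
scene [ -136.45508302 -1277.75789757   803.29973317]
reject_center [201.9, 262.1] 0.56 [ 417.23229093 -328.39101843   45.        ]
good_a_center [184.5, 243.2] 0.71 [ 422.24131865 -224.81233288   45.        ]
bin_floor [182.5, 317.6] 0.68 [ 589.31279566 -345.12061412   45.        ]
bin_floor [201.7, 261.5] 0.42 [ 416.50023948 -326.63202898   45.        ]
top [ 424.24721841 -420.93374831 1084.4257197 ]
reject_center [244.9, 272.2] 0.74 [ 417.40321976 -316.62910594   45.        ]
good_a_center [242.8, 232.1] 0.71 [ 420.71104631 -218.89523535   45.        ]
bin_floor [167.2, 275.7] 0.73 [ 609.54894859 -319.60098232   45.        ]
```

View pics/scene0.png

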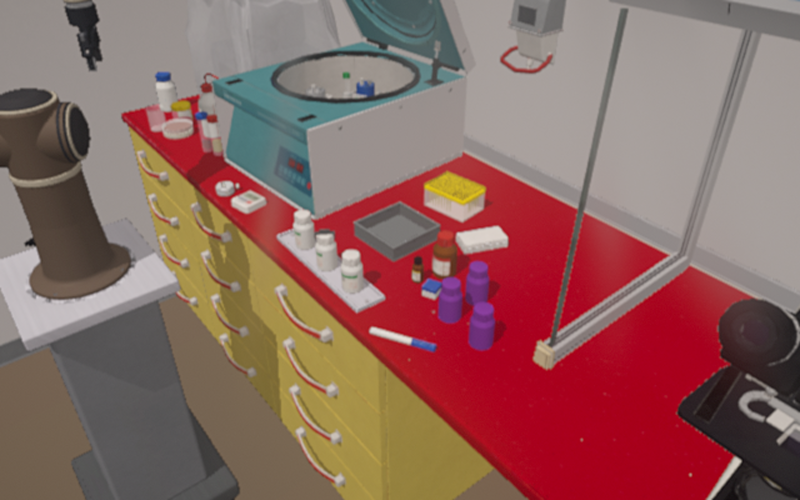

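View pics/top0.png

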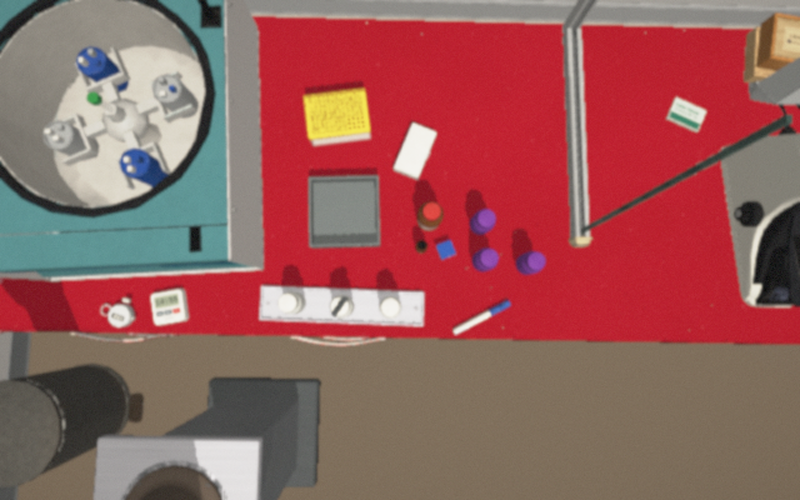

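```bash
python3 - <<'E'
from h import *
save('topc.png',np.load('top0.npy'),4,(140,275,190,340))
save('scenec.png',np.load('scene0.npy'),4,(140,260,200,370))
E
```

```text
(no output)
```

View pics/topc.png

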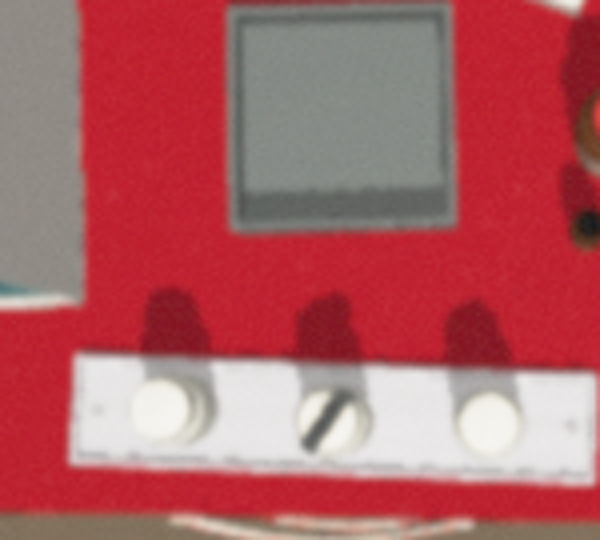

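View pics/scenec.png

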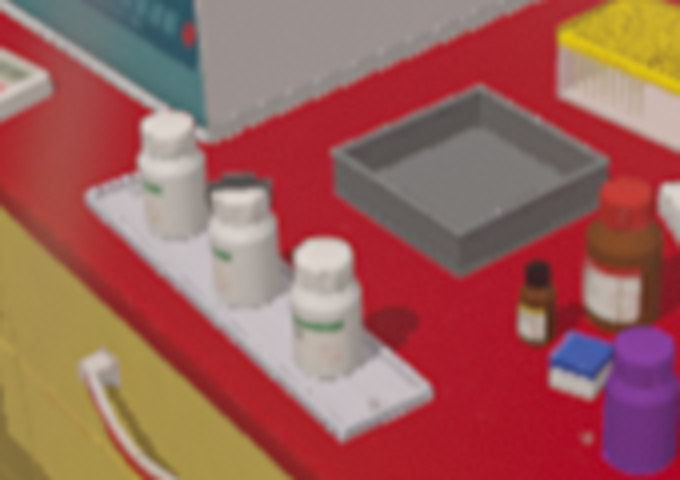

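Candidates for the reject in the top view (full-resolution row, col):
- Left bottle (242, 231): plain cap.
- Middle bottle (245, 273): dark bar across the cap.
- Right bottle (245.5, 312): plain cap.
- Purple bottles, around (177 to 210, 385 to 425): excluded by colour.

The scene crop also shows the raised clip only on the middle bottle, so I'm taking that one. The bin is at about (167, 275).

```bash
cat >> h.py <<'E'
from scipy.spatial.transform import Rotation as Ro
def togo(p,ang):
    s=state();q=s['ee_rot'];R=Ro.from_quat([q[1],q[2],q[3],q[0]])
    d=R.as_matrix().T@(np.asarray(p)-s['ee_pos'])
    a=np.radians(ang);Rt=np.array([[np.cos(a),np.sin(a),0],[np.sin(a),-np.cos(a),0],[0,0,-1]])
    print('t',round(s['time_s'],2),'pos',s['ee_pos'].round(1),'shift mm',d.round(1),'turn',np.degrees((R.inv()*Ro.from_matrix(Rt)).as_rotvec()).round(2),'gap',round(s['finger_gap'],3),'F',s['force'].round(1),'q',s['q'].round(2))
E
python3 - <<'E'
from h import *
cm=camera_model('top')
f=lambda c,r,z:toplane(cm,(r/4+140-.375,c/4+190-.375),z)
for n,c,r,z in [('L',163,408,84+4),('M',333,421,88),('R',489,422,88)]: print(n,f(c,r,z).round(1))
print('bin');[print(f(c,r,38).round(1)) for c,r in [(226,5),(453,3),(457,226),(232,231)]]
print('lane');[print(f(c,r,10).round(1)) for c,r in [(74,353),(598,374),(594,486),(69,464)]]
cs=camera_model('scene')
g=lambda c,r,z:toplane(cs,(r/4+140-.375,c/4+200-.375),z)
print('scene clip M',g(243,195,92).round(1), 'bin',[g(c,r,38).round(1) for c,r in [(333,152),(480,87),(608,160),(460,238)]])
togo((417,-316,230),0)
E
```

```text
L [ 423.5 -223.1   88. ]
M [ 417.8 -322.5   88. ]
R [ 418.9 -413.7   88. ]
bin
[ 676.2 -242.7   38. ]
[ 680.7 -385.3   38. ]
[ 539.4 -391.    38. ]
[ 533.5 -251.6   38. ]
lane
[ 457.  -150.3   10. ]
[ 450.  -481.6   10. ]
[ 379.6 -480.1   10. ]
[ 387.4 -150.2   10. ]
scene clip M [ 412.5 -333.3   92. ] bin [array([ 534.6, -254.6,   38. ]), array([ 673.1, -248.1,   38. ]), array([ 680.5, -384.7,   38. ]), array([ 539.1, -396.2,   38. ])]
t 0.4 pos [262.7 567.  231.1] shift mm [-736.4  511.2    1.3] turn [1.000e-02 2.000e-02 6.514e+01] gap 0.998 F [0.7 0.2 0.1] q [ 1.07  0.31  1.63 -0.    1.2  -0.07]
```

```bash
python3 -c "
from h import *
togo((360,-322,230),-1.2)"
```

```text
t 0.4 pos [262.7 567.  231.1] shift mm [-765.8  462.     1.3] turn [1.000e-02 2.000e-02 6.634e+01] gap 0.998 F [0.7 0.2 0.1] q [ 1.07  0.31  1.63 -0.    1.2  -0.07]
```

Emit:
carry_out(motion=[[0,-0.034,0.021,0,0,0,0],[0,-0.034,0.021,0,0,0,0],[0,-0.034,0.021,0,0,0,0],[0,-0.034,0.021,0,0,0,0],[0,-0.034,0.021,0,0,0,0]])

```text
time_s: 0.82
ee_pos: [286.9, 370.0, 228.8]
ee_rot: [-0.002, 0.84, 0.542, 0.002]
force: [1.2, -0.8, 1.0]
finger_gap: 1.0
```

```bash
python3 -c "
from h import *
togo((360,-322,230),-1.2)"
```

```text
t 0.82 pos [286.9 370.  228.8] shift mm [-600.5  351.6   -4.4] turn [-0.21 -0.21 66.88] gap 1.0 F [ 1.2 -0.8  1. ] q [ 0.82  0.    2.    0.    1.14 -0.33]
```

Emit:
carry_out(motion=[[0,-0.034,0.02,0,0,0,0],[0,-0.034,0.02,0,0,0,0],[0,-0.034,0.02,0,0,0,0],[0,-0.034,0.02,0,0,0,0],[0,-0.034,0.02,0,0,0,0]])

```text
time_s: 1.23
ee_pos: [307.4, 165.5, 228.4]
ee_rot: [-0.001, 0.839, 0.545, 0.004]
force: [1.5, -1.0, 1.5]
finger_gap: 1.001
```

Emit:
carry_out(motion=[[0,-0.034,0.02,0,0,0,0],[0,-0.034,0.02,0,0,0,0],[0,-0.034,0.02,0,0,0,0],[0,-0.034,0.02,0,0,0,0],[0,-0.034,0.02,0,0,0,0]])

```text
time_s: 1.65
ee_pos: [329.2, -39.0, 230.0]
ee_rot: [0.002, 0.837, 0.546, 0.009]
force: [0.9, -0.6, -0.4]
finger_gap: 1.003
```

```bash
python3 -c "
from h import *
togo((360,-322,230),-1.2)"
```

```text
t 1.65 pos [329.2 -39.  230. ] shift mm [-246.6  142.1   -1. ] turn [ 0.28 -1.05 67.45] gap 1.003 F [ 0.9 -0.6 -0.4] q [-0.26 -0.33  2.27  0.01  1.19 -1.42]
```

Emit:
carry_out(motion=[[0,-0.034,0.02,0,0,0,0],[0,-0.034,0.02,0,0,0,0],[0,-0.034,0.02,0,0,0,0],[0,-0.034,0.02,0,0,0,0],[0,-0.034,0.02,0,0,0,0]])

```text
time_s: 2.07
ee_pos: [350.8, -246.2, 232.5]
ee_rot: [0.007, 0.839, 0.544, 0.011]
force: [1.0, 0.4, -0.3]
finger_gap: 0.998
```

Emit:
carry_out(motion=[[0,0,0,0,0,0,7],[0,0,0,0,0,0,7],[0,0,0,0,0,0,7],[0,0,0,0,0,0,7],[0,0,0,0,0,0,7]])

```text
time_s: 2.48
ee_pos: [351.2, -258.6, 234.1]
ee_rot: [0.006, 0.966, 0.258, 0.014]
force: [0.7, -0.0, -0.4]
finger_gap: 0.998
```

Emit:
carry_out(motion=[[0,0,0,0,0,0,7],[0,0,0,0,0,0,7],[0,0,0,0,0,0,7],[0,0,0,0,0,0,7],[0,0,0,0,0,0,4]])

```text
time_s: 2.9
ee_pos: [351.1, -259.3, 235.0]
ee_rot: [0.003, 1.0, -0.026, 0.015]
force: [0.1, 0.8, 0.3]
finger_gap: 1.001
```

```bash
python3 - <<'E'
from h import *
togo((380,-322,230),-1.2)
cm=camera_model('wrist');im=capture('wrist');save('w1.png',im,1.25);np.save('w1.npy',im)
T=np.array(cm['world_to_cam']);print(-T[:3,:3].T@T[:3,3])
for p in [(423.5,-223.1,88),(417,-322,88),(419,-413.7,88),(607,-319,4)]: print(p,proj(cm,p))
for t in ['reject_center','good_a_center','bin_floor']:
    for d in boxes_of('wrist',t): print(t,d['position'],d['confidence'],toplane(cm,d['position'],46))
E
```

```text
t 2.9 pos [ 351.1 -259.3  235. ] shift mm [31.9 61.1  6.3] turn [ 0.31 -1.77 -1.78] gap 1.001 F [0.1 0.8 0.3] q [-0.75 -0.09  2.07  0.02  1.14 -0.7 ]
[ 350.75914008 -184.96549409  376.03479455]
(423.5, -223.1, 88) [150.76243475 388.37113234]
(417, -322, 88) [241.26860419 381.00690961]
(419, -413.7, 88) [311.03632781 381.95342514]
(607, -319, 4) [205.75638638 503.33224405]
reject_center [228.8, 375.2] 0.94 [ 419.21245446 -324.47996146   46.        ]
good_a_center [142.7, 377.8] 0.85 [ 421.83572643 -218.88057478   46.        ]
bin_floor [205.8, 515.2] 0.88 [ 593.04078223 -304.83227292   46.        ]
```

View pics/w1.png

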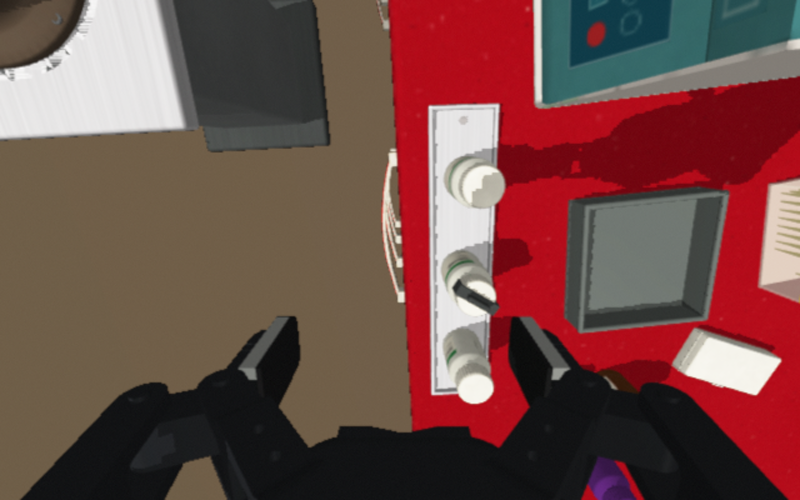

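Emit:
carry_out(motion=[[0,0,0,0,0.3,-1.8,-1.8],[0,0.033,0.031,0.002,0,0,0],[0,0.033,0.03,0.002,0,0,0],[0,0,0,0,0,0,0]])

```text
time_s: 3.43
ee_pos: [414.0, -318.3, 227.4]
ee_rot: [-0.002, 1.0, -0.002, -0.003]
force: [0.5, 0.4, -0.4]
finger_gap: 1.003
```

```bash
python3 - <<'E'
from h import *
togo((417,-320.5,150),-1.2)
cm=camera_model('wrist');im=capture('wrist');save('w2.png',im,1.25);np.save('w2.npy',im)
for p in [(423.5,-223.1,88),(417,-322,88),(417,-320,4),(419,-413.7,88),(607,-319,4)]: print(p,proj(cm,p)*1.25)
for t in ['reject_center']:
    for d in cut_out('wrist',t):
        r=d['region'];c,rr=cv2.boundingRect(r.astype(np.uint8))[:2],0
        print(t,d['position'],d['confidence'],cv2.boundingRect(r.astype(np.uint8)))
E
```

```text
t 3.43 pos [ 414.  -318.3  227.4] shift mm [ 3.5  2.5 77.4] turn [-0.2   0.36  0.98] gap 1.003 F [ 0.5  0.4 -0.4] q [-0.74  0.12  1.87 -0.    1.16 -0.73]
(423.5, -223.1, 88) [115.40626978 417.17264389]
(417, -322, 88) [245.34306215 408.16599605]
(417, -320, 4) [222.15772569 407.71119164]
(419, -413.7, 88) [345.08129002 410.29965463]
(607, -319, 4) [220.99928691 591.72817648]
reject_center [188.7, 325.1] 0.84 (307, 162, 40, 49)
```

View pics/w2.png

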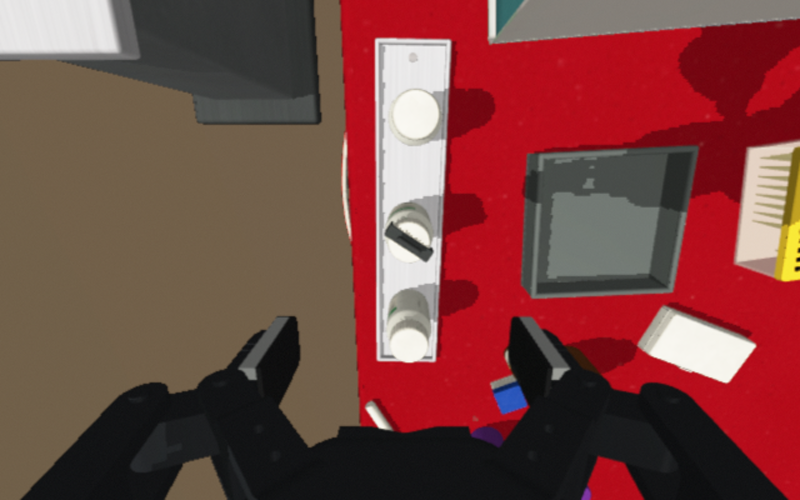

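Seen from directly above, the clip is on the middle cap at about (409, 242) in the picture. The prediction was (408, 245), so the calibration agrees to about 2 mm. Descending.

Emit:
carry_out(motion=[[0,0.004,0.0015,0.03,-0.2,0.35,1],[0,0,0,0.035,0,0,0],[0,0,0,0.035,0,0,0],[0,0,0,0,0,0,0]])

```text
time_s: 3.87
ee_pos: [414.5, -316.1, 130.2]
ee_rot: [0.001, 1.0, -0.009, 0.001]
force: [-1.3, 0.7, -1.8]
finger_gap: 1.003
```

```bash
python3 - <<'E'
from h import *
togo((418,-319.5,34),-1.2)
cm=camera_model('wrist');im=capture('wrist');save('w3.png',im,1.25)
for p in [(423.5,-223.1,88),(418,-319.5,88),(418,-319.5,4)]: print(p,proj(cm,p)*1.25)
E
```

```text
t 3.87 pos [ 414.5 -316.1  130.2] shift mm [ 3.3  3.2 96.3] turn [ 0.12 -0.16  0.16] gap 1.003 F [-1.3  0.7 -1.8] q [-0.74  0.23  1.96  0.    0.95 -0.72]
(423.5, -223.1, 88) [102.25594775 418.51707156]
(418, -319.5, 88) [290.54844786 409.40977851]
(418, -319.5, 4) [248.4890522  407.47606597]
```

View pics/w3.png

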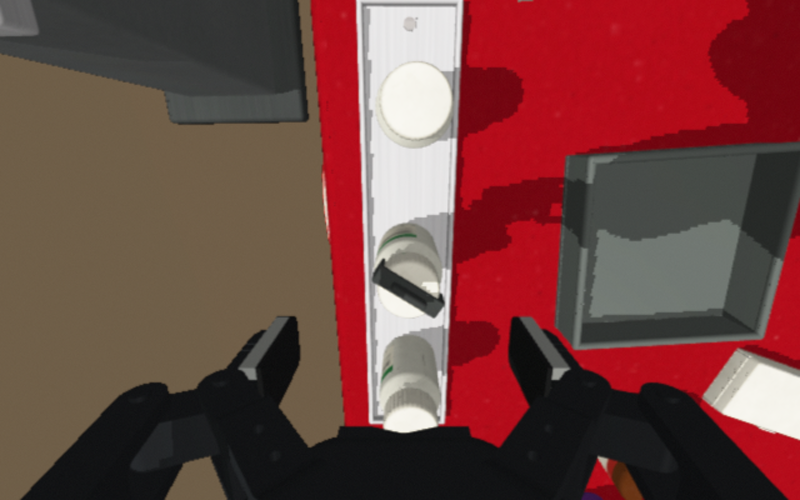

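Emit:
carry_out(motion=[[0,0.003,0.003,0.0,0,0,0],[0,0.002,0.002,0.02,0,0,0],[0,0,0,0.025,0,0,0],[0,0,0,0,0,0,0]])

```text
time_s: 4.25
ee_pos: [426.8, -327.6, 99.1]
ee_rot: [0.009, 1.0, -0.008, 0.01]
force: [-1.6, -0.1, -1.0]
finger_gap: 1.002
```

```bash
python3 -c "
from h import *
togo((418,-319.5,34),-1.2)"
```

```text
t 4.25 pos [ 426.8 -327.6   99.1] shift mm [-10.2  -9.   64.8] turn [ 0.97 -1.13  0.27] gap 1.002 F [-1.6 -0.1 -1. ] q [-0.74  0.3   1.95  0.    0.87 -0.72]
```

Emit:
carry_out(motion=[[0,0,0,0,0,0,0],[0,0,0,0,0,0,0]])

```text
time_s: 4.42
ee_pos: [429.1, -329.7, 104.2]
ee_rot: [0.011, 1.0, -0.008, 0.012]
force: [-0.0, -0.1, -0.5]
finger_gap: 1.001
```

```bash
python3 -c "
from h import *
togo((418,-319.5,34),-1.2)"
```

```text
t 4.42 pos [ 429.1 -329.7  104.2] shift mm [-13.  -11.5  69.6] turn [ 1.22 -1.42  0.3 ] gap 1.001 F [-0.  -0.1 -0.5] q [-0.74  0.29  1.95  0.    0.87 -0.72]
```

Emit:
carry_out(motion=[[0,-0.011,-0.01,0,1.2,-1.4,0.3],[0,0,0,0,0,0,0],[0,0,0,0,0,0,0]])

```text
time_s: 4.67
ee_pos: [421.9, -322.8, 111.1]
ee_rot: [0.004, 1.0, -0.01, 0.005]
force: [0.3, -0.2, 0.3]
finger_gap: 0.998
```

```bash
python3 -c "
from h import *
togo((418,-319.5,34),-1.2)"
```

```text
t 4.67 pos [ 421.9 -322.8  111.1] shift mm [-4.7 -3.8 77. ] turn [ 0.47 -0.54  0.02] gap 0.998 F [ 0.3 -0.2  0.3] q [-0.73  0.27  1.95 -0.    0.9  -0.71]
```

Emit:
carry_out(motion=[[0,-0.004,-0.003,0.012,0.4,-0.5,0],[0,0,0,0.015,0,0,0]])

```text
time_s: 4.83
ee_pos: [422.3, -323.5, 89.0]
ee_rot: [0.005, 1.0, -0.01, 0.005]
force: [-0.5, -0.3, -1.0]
finger_gap: 1.002
```

```bash
python3 -c "
from h import *
togo((418,-319.5,34),-1.2)"
```

```text
t 4.83 pos [ 422.3 -323.5   89. ] shift mm [-4.9 -4.5 54.9] turn [ 0.56 -0.6   0.04] gap 1.002 F [-0.5 -0.3 -1. ] q [-0.74  0.31  1.96 -0.    0.86 -0.71]
```

Emit:
carry_out(motion=[[0,-0.007,-0.006,0.01,0.6,-0.6,0],[0,-0.003,-0.003,0.012,0.3,-0.3,0]])

```text
time_s: 5.0
ee_pos: [413.1, -315.0, 66.3]
ee_rot: [-0.002, 1.0, -0.01, -0.002]
force: [0.1, 0.9, -0.1]
finger_gap: 1.0
```

```bash
python3 -c "
from h import *
togo((418,-319.5,34),-1.2)"
```

```text
t 5.0 pos [ 413.1 -315.    66.3] shift mm [ 5.1  4.6 32.2] turn [-0.26  0.21  0.05] gap 1.0 F [ 0.1  0.9 -0.1] q [-0.74  0.34  1.98  0.    0.83 -0.72]
```

Emit:
carry_out(motion=[[0,0.003,0.003,0.008,-0.1,0.1,0],[0,0,0,0.01,0,0,0]])

```text
time_s: 5.17
ee_pos: [414.7, -316.8, 45.4]
ee_rot: [-0.002, 1.0, -0.01, -0.002]
force: [1.3, -0.8, 1.2]
finger_gap: 1.005
```

```bash
python3 -c "
from h import *
togo((418,-319.5,34),-1.2)"
```

```text
t 5.17 pos [ 414.7 -316.8   45.4] shift mm [ 3.4  2.6 11.4] turn [-0.28  0.24  0.05] gap 1.005 F [ 1.3 -0.8  1.2] q [-0.74  0.38  1.98  0.    0.79 -0.72]
```

Emit:
carry_out(motion=[[0,0.002,0.001,0.004,-0.1,0.1,0],[0,0,0,0.001,0,0,0],[0,0,0,0,0,0,0]])

```text
time_s: 5.42
ee_pos: [414.6, -316.1, 35.8]
ee_rot: [-0.004, 1.0, -0.01, -0.004]
force: [0.1, 0.8, 0.4]
finger_gap: 0.998
```

```bash
python3 -c "
from h import *
togo((418,-319.5,34),-1.2)
save('w4.png',capture('wrist'),1.25);save('s4.png',capture('scene'),4,(130,260,200,370))"
```

```text
t 5.42 pos [ 414.6 -316.1   35.8] shift mm [3.5 3.4 1.8] turn [-0.44  0.45  0.05] gap 0.998 F [0.1 0.8 0.4] q [-0.74  0.4   1.98  0.    0.77 -0.72]
```

View pics/w4.png

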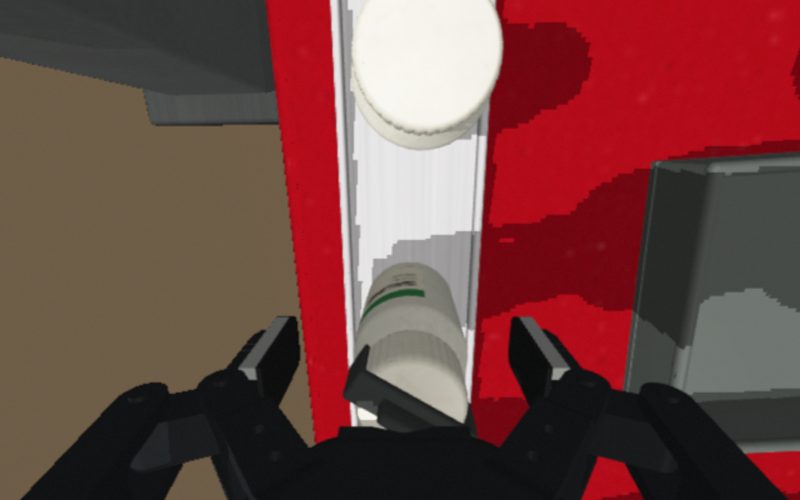

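View pics/s4.png

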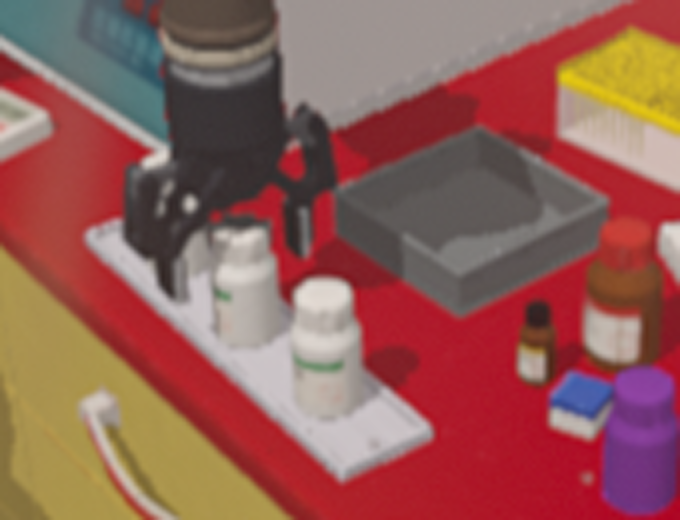

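The bottle stands between the jaws, centred at about column 411 against 404 for the jaw midline. It needs a small nudge, then close.

Emit:
carry_out(motion=[[0,0.002,0.002,0.001,-0.3,0.3,0],[0,0,0,0,0,0,0],[0,0,0,0,0,0,0]])

```text
time_s: 5.77
ee_pos: [418.4, -319.7, 36.8]
ee_rot: [0.001, 1.0, -0.01, 0.001]
force: [0.4, -1.0, -0.5]
finger_gap: 1.001
```

```bash
python3 -c "
from h import *
togo((417.5,-319.5,35),-1.2)"
```

```text
t 5.77 pos [ 418.4 -319.7   36.8] shift mm [-0.9 -0.2  1.8] turn [ 0.06 -0.08  0.05] gap 1.001 F [ 0.4 -1.  -0.5] q [-0.74  0.4   1.98  0.    0.76 -0.72]
```

Emit:
carry_out(motion=[[0.3,0,0,0.001,0,0,0],[0.5,0,0,0.0,0,0,0],[0.7,0,0,0,0,0,0],[0.7,0,0,0,0,0,0],[0.7,0,0,0,0,0,0]], force=45)

```text
time_s: 6.18
ee_pos: [419.6, -320.8, 37.5]
ee_rot: [0.002, 1.0, -0.01, 0.002]
force: [0.5, -0.1, -0.7]
finger_gap: 0.499
```

```bash
python3 -c "
from h import *
togo((418.5,-319.5,36),-1.2)"
```

```text
t 6.18 pos [ 419.6 -320.8   37.5] shift mm [-1.1 -1.3  1.5] turn [ 0.2  -0.24  0.05] gap 0.499 F [ 0.5 -0.1 -0.7] q [-0.74  0.4   1.98  0.    0.76 -0.72]
```

Emit:
carry_out(motion=[[1,0,0,0,0,0,0],[1,0,0,0,0,0,0]], force=45)

```text
time_s: 6.35
ee_pos: [419.4, -320.6, 37.4]
ee_rot: [0.002, 1.0, -0.01, 0.002]
force: [-0.1, 0.4, 0.3]
finger_gap: 0.502
```

Emit:
carry_out(motion=[[1,0,0,-0.012,0,0,0],[1,0,0,-0.02,0,0,0],[1,0,0,-0.015,0,0,0]])

```text
time_s: 6.6
ee_pos: [415.7, -317.4, 82.4]
ee_rot: [-0.002, 1.0, -0.01, -0.002]
force: [0.4, -0.3, -0.4]
finger_gap: 0.504
```

```bash
python3 -c "
from h import *
togo((418.5,-319.5,160),-1.2)
save('w5.png',capture('wrist'),1.0);save('s5.png',capture('scene'),4,(130,260,200,370))"
```

```text
t 6.6 pos [ 415.7 -317.4   82.4] shift mm [  2.4   1.7 -77.6] turn [-0.24  0.26  0.05] gap 0.504 F [ 0.4 -0.3 -0.4] q [-0.74  0.32  1.97  0.    0.86 -0.72]
```

View pics/s5.png

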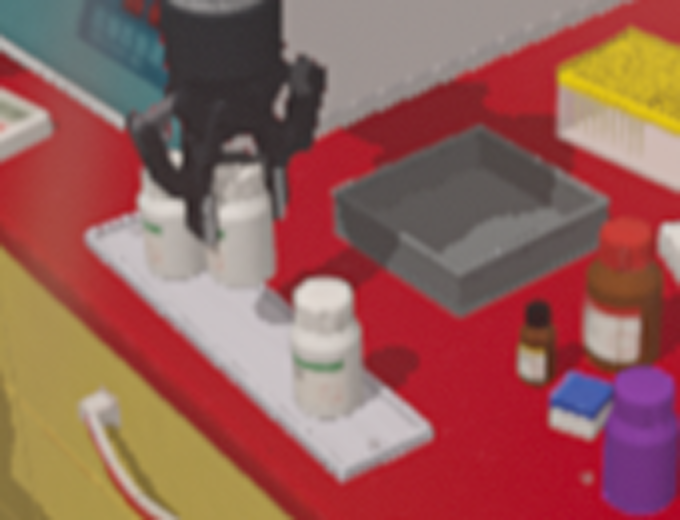

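View pics/w5.png

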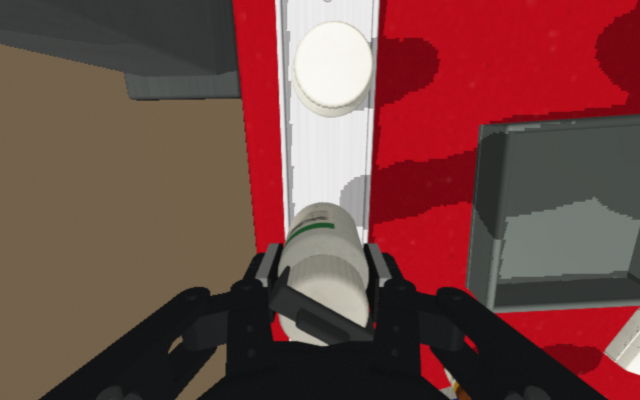

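The bottle is lifted and upright in the jaws, and both good bottles still stand. Raising it and carrying it to the bin.

Emit:
carry_out(motion=[[1,0,0,-0.015,0,0,0],[1,0,0,-0.02,0,0,0],[1,0,0,-0.015,0,0,0],[1,0,0,0,0,0,0]])

```text
time_s: 7.03
ee_pos: [416.3, -317.9, 134.6]
ee_rot: [-0.001, 1.0, -0.01, -0.001]
force: [0.5, 0.0, 0.7]
finger_gap: 0.504
```

```bash
python3 -c "
from h import *
togo((607,-329,150),2.5)"
```

```text
t 7.03 pos [ 416.3 -317.9  134.6] shift mm [190.9   7.3 -15.8] turn [-0.12  0.11 -3.65] gap 0.504 F [0.5 0.  0.7] q [-0.74  0.23  1.95  0.    0.96 -0.72]
```

Emit:
carry_out(motion=[[1,0.015,0.001,-0.005,0,0,-1],[1,0.025,0.002,-0.004,0,0,-1],[1,0.025,0.002,0,0,0,-1],[1,0.025,0.002,0,0,0,-0.7],[1,0.015,0.001,0,0,0,0]])

```text
time_s: 7.45
ee_pos: [519.2, -322.6, 138.2]
ee_rot: [-0.003, 1.0, 0.022, -0.004]
force: [0.6, -0.4, 0.4]
finger_gap: 0.505
```

```bash
python3 -c "
from h import *
togo((607,-329,150),2.5)"
```

```text
t 7.45 pos [ 519.2 -322.6  138.2] shift mm [ 87.4  10.1 -12.6] turn [-0.37  0.47  0.  ] gap 0.505 F [ 0.6 -0.4  0.4] q [-0.63  0.39  1.73 -0.    1.03 -0.67]
```

Emit:
carry_out(motion=[[1,0.02,0.002,-0.004,-0.3,0.3,0],[1,0.02,0.002,-0.003,0,0,0],[1,0.02,0.002,0,0,0,0],[1,0.012,0.002,0,0,0,0],[1,0,0,0,0,0,0]])

```text
time_s: 7.87
ee_pos: [594.7, -324.9, 135.2]
ee_rot: [-0.003, 1.0, 0.023, -0.004]
force: [-0.6, -0.7, -0.7]
finger_gap: 0.5
```

```bash
python3 - <<'E'
from h import *
togo((607,-329,40),2.5)
cm=camera_model('wrist')
for z in (38,):
  for a,b in [(-70,-70),(70,-70),(70,70),(-70,70)]:
    t=np.radians(2.5);print(proj(cm,(607+a*np.cos(t)-b*np.sin(t),-319+a*np.sin(t)+b*np.cos(t),z)).round())
save('w6.png',capture('wrist'),1.0);save('t6.png',capture('top'),1.25);save('s6.png',capture('scene'),1.25)
E
```

```text
t 7.87 pos [ 594.7 -324.9  135.2] shift mm [12.9  5.2 95.1] turn [-0.36  0.51  0.11] gap 0.5 F [-0.6 -0.7 -0.7] q [-0.56  0.51  1.56  0.    1.09 -0.61]
[271. 262.]
[272. 412.]
[115. 428.]
[115. 252.]
```

View pics/w6.png

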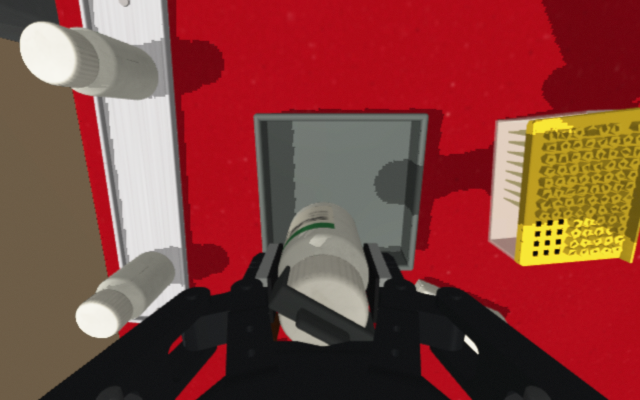

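View pics/t6.png

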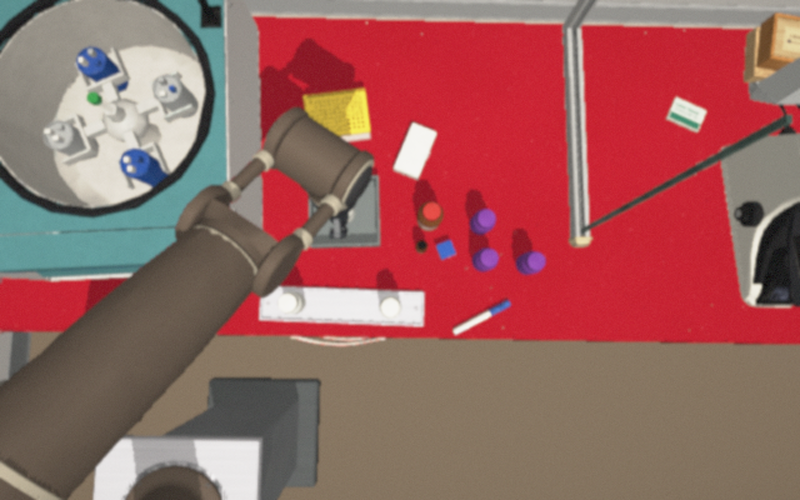

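View pics/s6.png

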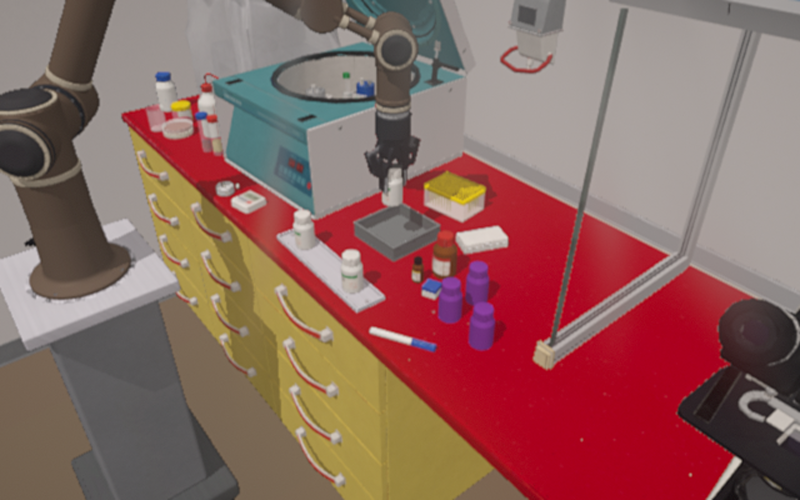

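The wrist view agrees with the predicted bin corners to about 2 px. The arm clears the centrifuge. Centring over the bin and lowering.

Emit:
carry_out(motion=[[1,0.012,0.005,0.004,-0.35,0.5,0],[1,0,0,0.012,0,0,0],[1,0,0,0.012,0,0,0]])

```text
time_s: 8.27
ee_pos: [603.7, -330.5, 107.6]
ee_rot: [0.001, 1.0, 0.022, -0.0]
force: [-1.1, -0.9, -0.6]
finger_gap: 0.502
```

```bash
python3 -c "
from h import *
togo((607,-329,38),2.5)"
```

```text
t 8.27 pos [ 603.7 -330.5  107.6] shift mm [ 3.3 -1.5 69.6] turn [ 0.07  0.01 -0.03] gap 0.502 F [-1.1 -0.9 -0.6] q [-0.56  0.55  1.55 -0.    1.04 -0.61]
```

Emit:
carry_out(motion=[[1,0.003,0,0.012,0,0,0],[1,0,0,0.015,0,0,0],[1,0,0,0.01,0,0,0]])

```text
time_s: 8.52
ee_pos: [604.9, -330.2, 65.5]
ee_rot: [-0.0, 1.0, 0.021, -0.001]
force: [-0.3, 0.0, -1.1]
finger_gap: 0.505
```

```bash
python3 -c "
from h import *
togo((607,-329,38),2.5)"
```

```text
t 8.52 pos [ 604.9 -330.2   65.5] shift mm [ 2.2 -1.1 27.5] turn [-0.01  0.13 -0.1 ] gap 0.505 F [-0.3  0.  -1.1] q [-0.56  0.61  1.56 -0.    0.97 -0.6 ]
```

Emit:
carry_out(motion=[[1,0.002,0,0.005,0,0,0],[1,0,0,0.006,0,0,0],[1,0,0,0.003,0,0,0]])

```text
time_s: 8.77
ee_pos: [603.8, -328.5, 45.1]
ee_rot: [-0.002, 1.0, 0.021, -0.005]
force: [0.1, 1.3, -0.4]
finger_gap: 0.502
```

```bash
python3 -c "
from h import *
togo((607,-329,38),2.5)"
```

```text
t 8.77 pos [ 603.8 -328.5   45.1] shift mm [3.2 0.7 7.1] turn [-0.28  0.51 -0.14] gap 0.502 F [ 0.1  1.3 -0.4] q [-0.56  0.63  1.57 -0.    0.95 -0.6 ]
```

Emit:
carry_out(motion=[[1,0.001,0,0.002,-0.2,0.4,0],[1,0,0,0.001,0,0,0],[1,0,0,0,0,0,0]])

```text
time_s: 9.02
ee_pos: [604.7, -328.2, 40.9]
ee_rot: [-0.001, 1.0, 0.021, -0.001]
force: [-0.1, 1.1, -0.3]
finger_gap: 0.503
```

```bash
python3 -c "
from h import *
togo((607,-329,38),2.5)
save('w7.png',capture('wrist'),1.0);save('s7.png',capture('scene'),4,(100,230,230,390))"
```

```text
t 9.02 pos [ 604.7 -328.2   40.9] shift mm [2.3 0.9 2.9] turn [-0.09  0.12 -0.14] gap 0.503 F [-0.1  1.1 -0.3] q [-0.56  0.64  1.57  0.    0.93 -0.6 ]
```

View pics/w7.png

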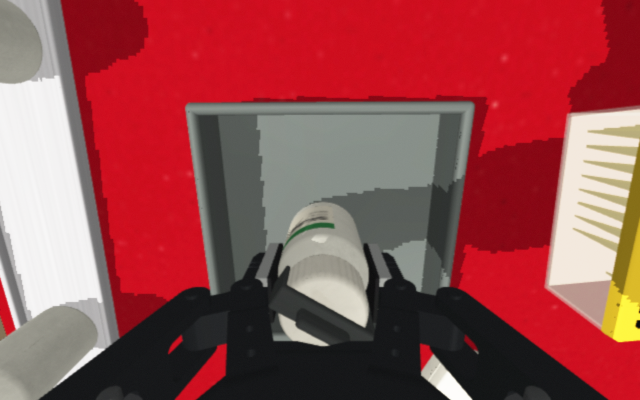

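View pics/s7.png

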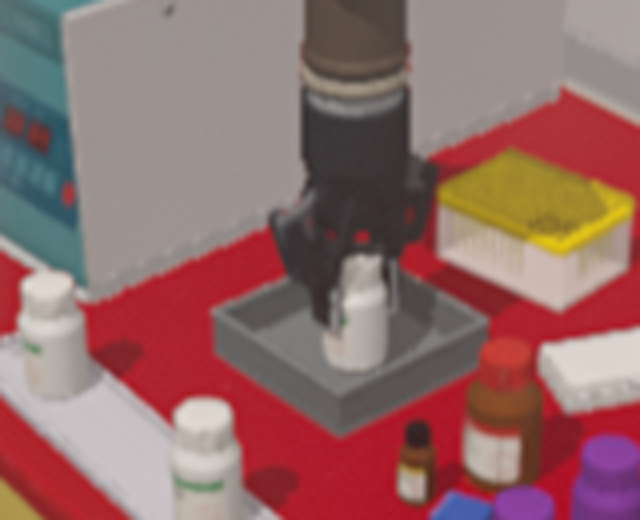

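Emit:
carry_out(motion=[[1,0,0,0.0015,0,0,0],[1,0,0,0.001,0,0,0],[1,0,0,0.001,0,0,0],[1,0,0,0,0,0,0]])

```text
time_s: 9.45
ee_pos: [606.6, -329.3, 40.2]
ee_rot: [0.001, 1.0, 0.021, 0.001]
force: [0.9, 0.1, -0.9]
finger_gap: 0.505
```

```bash
python3 -c "
from h import *
togo((607,-329,38),2.5)"
```

```text
t 9.45 pos [ 606.6 -329.3   40.2] shift mm [ 0.4 -0.3  2.2] turn [ 0.08 -0.12 -0.13] gap 0.505 F [ 0.9  0.1 -0.9] q [-0.56  0.64  1.57  0.    0.93 -0.6 ]
```

Emit:
carry_out(motion=[[1,0,0,0.003,0,0,0],[1,0,0,0.001,0,0,0],[1,0,0,0,0,0,0]])

```text
time_s: 9.7
ee_pos: [607.3, -329.8, 37.3]
ee_rot: [0.001, 1.0, 0.021, 0.002]
force: [-0.5, 0.3, -0.6]
finger_gap: 0.498
```

```bash
python3 -c "
from h import *
togo((607,-329,38),2.5)"
```

```text
t 9.7 pos [ 607.3 -329.8   37.3] shift mm [-0.3 -0.8 -0.7] turn [ 0.13 -0.21 -0.13] gap 0.498 F [-0.5  0.3 -0.6] q [-0.56  0.64  1.57  0.    0.92 -0.6 ]
```

The tool is back at the grasp height, so the underside is on the floor to within about 1 mm. Opening slowly.

Emit:
carry_out(motion=[[0.45,0,0,0,0,0,0],[0.4,0,0,0,0,0,0],[0.3,0,0,0,0,0,0],[0.25,0,0,0,0,0,0]], force=20)

```text
time_s: 10.03
ee_pos: [607.5, -329.9, 37.1]
ee_rot: [0.001, 1.0, 0.021, 0.002]
force: [0.2, -0.2, 0.1]
finger_gap: 0.749
```

```bash
python3 -c "
from h import *
togo((607,-329,38),2.5)
save('w8.png',capture('wrist'),1.0)"
```

```text
t 10.03 pos [ 607.5 -329.9   37.1] shift mm [-0.4 -0.9 -0.9] turn [ 0.15 -0.23 -0.13] gap 0.749 F [ 0.2 -0.2  0.1] q [-0.56  0.64  1.57  0.    0.92 -0.6 ]
```

View pics/w8.png

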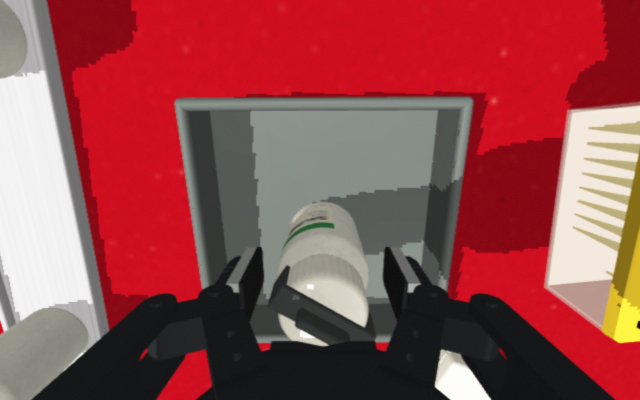

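The bottle stands free between the opened fingers. Going straight up.

Emit:
carry_out(motion=[[0.25,0,0,-0.008,0,0,0],[0.25,0,0,-0.012,0,0,0],[0.25,0,0,-0.012,0,0,0]])

```text
time_s: 10.33
ee_pos: [604.8, -328.3, 67.5]
ee_rot: [-0.001, 1.0, 0.021, -0.001]
force: [0.1, 0.3, 0.4]
finger_gap: 0.75
```

```bash
python3 -c "
from h import *
togo((607,-329,180),2.5)"
```

```text
t 10.33 pos [ 604.8 -328.3   67.5] shift mm [   1.9    0.6 -112.5] turn [-0.09  0.12 -0.14] gap 0.75 F [0.1 0.3 0.4] q [-0.56  0.6   1.57  0.    0.98 -0.6 ]
```

Emit:
carry_out(motion=[[0.1,0.002,0,-0.012,0,0,0],[0,0,0,-0.02,0,0,0],[0,0,0,-0.02,0,0,0],[0,0,0,-0.025,0,0,0],[0,0,0,-0.025,0,0,0]])

```text
time_s: 10.75
ee_pos: [606.5, -327.6, 177.2]
ee_rot: [-0.001, 1.0, 0.021, -0.002]
force: [1.2, -0.2, 0.6]
finger_gap: 0.997
```

Emit:
carry_out(motion=[[0,0,0,-0.015,0,0,0],[0,0,0,-0.005,0,0,0],[0,0,0,0,0,0,0],[0,0,0,0,0,0,0],[0,0,0,0,0,0,0]])

```text
time_s: 11.17
ee_pos: [612.2, -330.6, 213.7]
ee_rot: [0.005, 1.0, 0.021, 0.008]
force: [0.2, -0.2, -0.7]
finger_gap: 0.996
```

```bash
python3 - <<'E'
from h import *
togo((607,-329,180),2.5)
cm=camera_model('wrist');im=capture('wrist');save('w9.png',im,1.25)
print([ (proj(cm,p)*1.25).round() for p in [(607,-329,95),(607,-329,4),(423.5,-223,88),(419,-413.7,88)]])
im=capture('scene');save('s9.png',im,4,(100,230,230,390))
a=np.load('scene0.npy');save('diff.png',np.hstack([a[140:260,200:300],im[140:260,200:300]]),4)
im=capture('top');save('t9.png',im,4,(140,275,190,340))
E
```

```text
t 11.17 pos [ 612.2 -330.6  213.7] shift mm [-5.6 -2.1 33.6] turn [ 0.58 -0.89 -0.12] gap 0.996 F [ 0.2 -0.2 -0.7] q [-0.56  0.45  1.48  0.    1.2  -0.6 ]
[array([243., 394.]), array([219., 395.]), array([ 78., 125.]), array([331., 164.])]
```

View pics/w9.png

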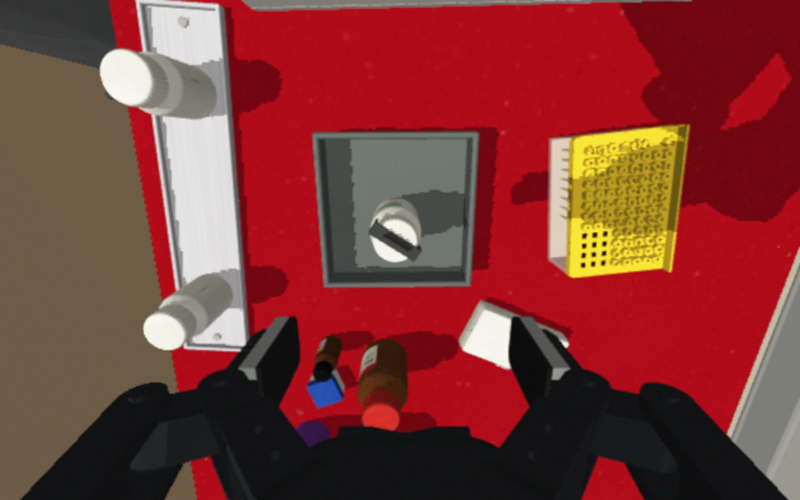

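View pics/s9.png

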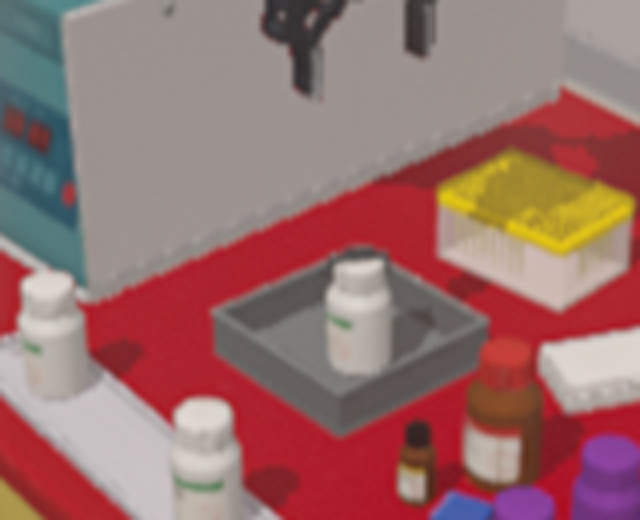

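View pics/diff.png

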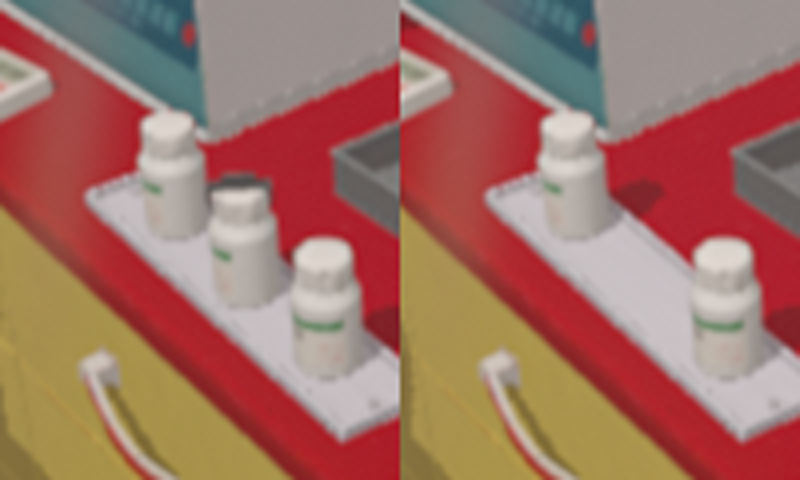

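View pics/t9.png

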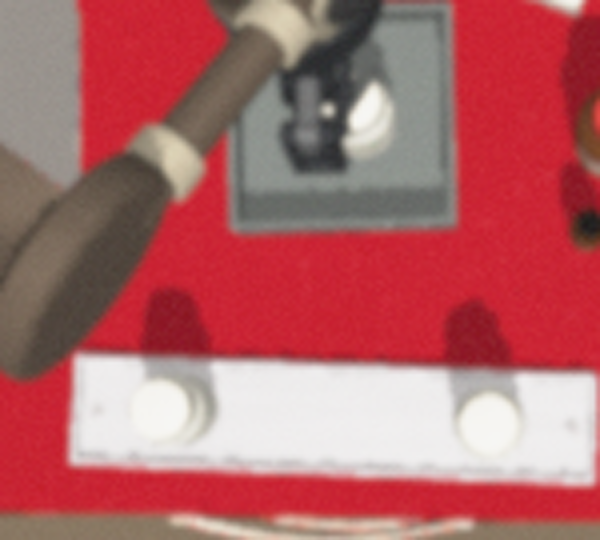

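The clipped bottle stands upright in the bin, with its cap at (397, 240) in the wrist view against a predicted (394, 243). Both good bottles are at exactly the pixels where they began. The gripper is well clear, so I'll let the arm settle and hand in.

Emit:
carry_out(motion=[[0,0,0,0,0,0,0],[0,0,0,0,0,0,0],[0,0,0,0,0,0,0]])

```text
time_s: 11.57
ee_pos: [609.8, -329.2, 208.1]
ee_rot: [0.002, 1.0, 0.021, 0.004]
force: [0.2, -0.4, -0.5]
finger_gap: 1.0
```

```bash
python3 -c "
from h import *
togo((607,-329,180),2.5);print(close_job())"
```

```text
t 11.57 pos [ 609.8 -329.2  208.1] shift mm [-3.  -0.5 28. ] turn [ 0.28 -0.44 -0.13] gap 1.0 F [ 0.2 -0.4 -0.5] q [-0.56  0.45  1.49  0.    1.2  -0.6 ]
the job is handed in; nothing more can be done
None
```

I took the clipped bottle from the middle place in the lane and stood it upright on the floor of the reject bin. I handed the job in at 11.6 s of the 38 s allowed; the hand-in gives no verdict.

- **Reject:** the last wrist and scene pictures show it upright in the bin, about 10 mm from the centre. It sits on the side away from the centrifuge, as I intended.
- **Good bottles:** I could see no shift between the first and last scene and top pictures.
- **Robot:** the gripper was open with its tip more than 100 mm above the bottle, touching nothing. Wrist force stayed within about 2 N in every reading.
- **Disagreements:** position estimates from the different views differed by only 2–4 mm when I refined them for the grasp. The first scene-camera fix on the clip was about 14 mm further along the lane, so I used the top and wrist views instead. The tool drifted by up to about 13 mm and 2 degrees during the moves, and I corrected this before grasping and before placing.

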